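Roll the steel column into its V-rest

TASK

Park the steel column so it cannot roll off the bench: with your fingertips push it by its side so that it rolls along the bench, up the low ramp and into the V of the blue rest, then push its end so that it slides along the V until its other end meets the orange stop plate, and leave it lying there. Only push it: do not lift or carry it. Leave the other things on the bench where they are.

Things in the scene. Friction and masses are not known exactly. Their poses are not given: they have to be found in the camera images.
- column: Polished, slippery steel bar 40 mm in diameter, 140 mm long, flush black end caps, yellow mid band, flat ends, 0.3 to 0.65 kg. It lies on the bench on the robot's side of the rest and rolls freely. Origin on its axis at mid-length (20 mm above the bench at the start); own y axis along the bar; x and z axes turn as it rolls (z up at the start).
- rest: Blue bent-sheet V-rest, 200 mm long, bolted down. Origin at bench height under the V's bottom line, at mid-length; z up, y along the V, +x away from the waiting column. Section (x, z in mm): ramp from (-57, 0) to a lip at (-17, 11.5), down at 30 degrees to the V's bottom (0, 1.5), up at 45 degrees to (33.5, 35), upright back, foot to x=65. Its -y end is open.
- tray: White shallow tray, 150 x 200 x 22 mm high, fixed to the bench, beside the rest's lane; origin at bench height under its centre. It holds the two vials and the clamp ring.
- vial_a: Amber vial with black cap, 26 mm across, 50 mm high, in the tray; origin at the centre of its underside. To be left alone.
- vial_b: A second such vial in the tray. To be left alone.
- clamp_ring: Red plastic ring, 48 mm across, 14 mm high, in the tray; origin at the centre of its underside. To be left alone.
- stopper: Blue plastic stopper, 34 mm across, 36 mm high, standing on the bench between the rest's lane and the tray's; origin at the centre of its underside. To be left alone.
- beaker: Glass beaker, 70 mm across, 90 mm high, on the left side of the bench; origin at the centre of its underside. To be left alone.
- wash_bottle: White bottle with a red cap, 64 mm across, 170 mm high, on the right side of the bench; origin at the centre of its underside. To be left alone.
- screwdriver: Screwdriver lying on the right side of the bench, close to the robot. To be left alone.
- column_e0 (a point): Centre of the column's flat end face at its own -y end, 70 mm from its origin.
- column_e1 (a point): Centre of the column's flat end face at its own +y end, 70 mm from its origin.
- rest_seat (a point): Where the column's centre lies when it is seated in the V and its end touches the stop: x=-3, y=+30, z=26.5 mm in the rest's frame. Axes as the rest's.
- rest_stop (a point): Centre of the inner face of the orange stop plate that closes the V's +y end: y=+100 in the rest's frame; the plate spans x=-20 to +36 mm, is 6 mm thick and 55 mm high. Axes as the rest's.
There are look-alikes about, which are no part of the job. Of the things that look like the column, take the one that is farthest to the robot's left at the start.

How it is judged (in metres and radians):
On the way, in this order (a step that is already met when the one before it is completed fails the run):
1. the column has rolled at least a quarter turn on the bench, before its axis passes the lip (angle between column's own z axis and vertical above 1.2 rad and x of column in the frame of rest below -0.025 m and height (world z) of column below 0.034 m).
2. the column lies in the V of the rest (x of column in the frame of rest between -0.008 and 0.002 m and z of column in the frame of rest between 0.022 and 0.0295 m and angle between the y axis of column and the y axis of rest, either way round below 0.05 rad), for 0.2 s.
At the end, for the whole second after the job is handed in: The column rests still in the V of the rest (axis within 5 mm of its seat and parallel to the V within 0.05 rad), its end within 4.5 mm of the orange stop plate, and every other loose thing is within 20 mm of where it began (all of step 2 and y of column in the frame of rest between 0.0255 and 0.034 m and contact force between column and rest above 1 N and linear speed of column below 0.01 m/s and distance of each of vial_a, vial_b, clamp_ring, stopper, beaker, wash_bottle, screwdriver from where it was at the start of the episode below 0.02 m); the robot touches nothing.
It fails at once if the column is lifted (its centre or an end rises clearly above rolling height over the lip) (height (world z) of column above 0.038 m or height (world z) of any of column_e0, column_e1 above 0.044 m).
It fails at once if the column is carried: it leaves the bench before it has reached the ramp (x of column in the frame of rest below -0.075 m and height (world z) of column above 0.028 m).
It fails at once if a bystander is shoved or knocked over (distance of any of vial_a, vial_b, clamp_ring, stopper, beaker, wash_bottle, screwdriver from where it was at the start of the episode above 0.03 m).
It also fails if it takes over 53 s, if anything falls off the work surface, if the arm or the gripper's body presses on something with over 40 N, if the wrist force passes 120 N, or if a joint passes its speed limit or range.

ROBOT

A 6-joint arm with a two-finger parallel gripper is mounted at the origin on the work surface. World frame = base frame: x ahead of the robot, y to its left, z up, the work surface at z = 0. Lengths are in m, angles in degrees, forces in N, time in s.
With the tool pointing down it reaches from about 0.25 to 0.725 m from the base axis. Payload 9.7 kg.
Tool frame: the origin (TCP) lies on the centre line of the jaws, within the pads' length; the fingertips stand 17 mm ahead of it and the grasp point (between the pads) lies 2 mm behind it (bot.nose_length is the distance from the TCP to the fingertips, in m); x points along the fingers, y is the direction in which the jaws open and shut, and the axes are right-handed (so a half turn about x gives the same grasp; the last joint's range is limited). The gripper opens to 85 mm and grips with 20 to 120 N. Pads are 22 mm wide; open, the fingers measure 114 mm over their backs; the gripper's body (76 mm by 85 mm) begins 54 mm behind the grasp point. The pads swing forward as they close: fully open they stand 13 mm farther back than shut.
Start: joints at [63.426, 4.979, 10.078, 95.1, 0, 90], TCP at [0.246, 0.492, 0.248] pointing down, gripper open.
Joint ranges: [-179.16, 179.16], [-48.56, 103.87], [-65.8, 70.77], [-126.05, 130.52], [-82.76, 87.17], [-180, 180]. Speed limits (degrees/s): [127.2, 127.2, 147.25, 180, 180, 180].

INTERFACE

Orientations are given as [roll, pitch, yaw] about the fixed x, y, z axes, in that order (R = Rz(yaw) Ry(pitch) Rx(roll)).
In Python, from workcell import bot, viewer, ticket gives the robot as it stands.
- The arm moves only by the tool jog_arm, never from a script. Its argument "deltas" is a list of rows, each an object of numbers: "fingers": the opening, from 0 (shut) to 1 (fully open); "x", "y", "z": the shift along the world's x, y, z in mm; "twist": the turn about the world's z in degrees. A call has 1 to 10 rows; each row is the pose to reach, as a shift and turn from the pose measured when the call began; what a row does not reach only later rows make up. A row lasts 1/10 s, in which the tool goes at most 50 mm and 8.59 degrees, less where a joint would pass 70% of its speed; a pose out of reach is approached as far as the arm can. A call with a gripper value outside its range is refused whole. The fingers move at their own pace and stop on an object; "grip_force" is the grip in N (left out, the last holds). Time passes only in rows, so rows that repeat a pose let the fingers close. It gives the time, the measured TCP pose, the force and the opening at its end, in the units of the state.
- bot.get_obs(): the state, without advancing time (a new reading comes with each control period).
- viewer.camera(name): name is "side" or "top"; returns a dict with "image" (400x640x3 uint8, red, green, blue), "fovy" (degrees; the focal length in pixels is half the picture's height over the tangent of half this angle, whatever the lens; pixels are square), "cx", "cy" (the principal point, pixels), "world_to_cam" (4x4, takes a point from world to camera coordinates). Camera axes: x right, y down, z forward; pixel columns grow to the right and rows downward; lengths in m; the calibration is good to about 2 mm. A picture is of the moment at which its call begins. There is no depth.
- ticket.job_done(): hands the job in, once; it reports no verdict.
The state is a dict: "time": time; "q": joint angles; "qd": joint speeds; "joint_efforts": joint torques, N m; "ee_pos": TCP position; "tcp_rot": TCP orientation; "wrist_force": force on the tool from outside, world axes, zero at the start; "torque": the same for the moment, N m; "opening": finger opening in m.
Only numpy, scipy, OpenCV 4.12 (cv2) and the standard library are available. Lean on these libraries where they do the work, as an engineer would, in place of code of your own. Each camera call takes 0.05 s, during which the arm holds its last target.

## Working session

There is one attempt and no reset: what is moved stays moved. The work goes in short steps, Python scripts to look and compute and a tool call to move; the robot and the scene stay as the last step left them, time stands still between calls to the robot, and variables do not carry over. Pictures are saved under pics/ and viewed, and the job is handed in when it is done.

Besides the shell and the picture viewer there is one more tool, called after "Request:" as a command line: name --argument value ..., lists and objects as JSON in quotes. jog_arm: Moves the arm, as the interface text tells. Its arguments: {"type":"object","properties":{"deltas":{"type":"array"},"grip_force":{"type":"number"}},"required":["deltas"]}

```bash
ls; mkdir -p pics; cat > h.py <<'E'
import numpy as np, cv2, pickle
from workcell import bot, viewer, ticket
def snap(name,tag):
    c=viewer.camera(name); cv2.imwrite(f'pics/{tag}.png',c['image'][:,:,::-1]); pickle.dump(c,open(f'{tag}.pkl','wb')); return c
def ray(c,u,v):
    f=c['image'].shape[0]/2/np.tan(np.radians(c['fovy'])/2)
    T=np.linalg.inv(np.array(c['world_to_cam'])); d=T[:3,:3]@np.array([(u-c['cx'])/f,(v-c['cy'])/f,1]); return T[:3,3],d
def atz(c,u,v,z):
    o,d=ray(c,u,v); return o+d*(z-o[2])/d[2]
def proj(c,p):
    f=c['image'].shape[0]/2/np.tan(np.radians(c['fovy'])/2)
    q=np.array(c['world_to_cam'])@np.append(p,1); return f*q[0]/q[2]+c['cx'],f*q[1]/q[2]+c['cy']
def crop(tag,u0,v0,u1,v1,k,out):
    i=cv2.imread(f'pics/{tag}.png')[v0:v1,u0:u1]; cv2.imwrite(f'pics/{out}.png',cv2.resize(i,None,fx=k,fy=k,interpolation=cv2.INTER_CUBIC))
E
python3 - <<'E'
from h import *
print(bot.get_obs(),bot.nose_length)
for n in('top','side'):
    c=snap(n,n+'0'); print(c['fovy'],c['cx'],c['cy'],np.round(c['world_to_cam'],3))
E
```

```text
pics
{'time': 0.0, 'q': array([6.34261382e+01, 5.01104909e+00, 1.00341388e+01, 9.51003692e+01,
       1.40270728e-03, 9.00009818e+01]), 'qd': array([ 0.02038341,  0.00941749, -0.00950035, -0.04803795,  0.10908224,
        0.0757232 ]), 'joint_efforts': array([-1.16496056e-03, -5.20382631e+01,  4.64809263e+01,  1.61077548e-02,
       -1.29103191e-04, -6.28412948e-07]), 'ee_pos': array([0.24594128, 0.49170819, 0.24758073]), 'tcp_rot': array([ -91.03888415,   89.92270776, -117.6137287 ]), 'wrist_force': array([-0.71465854, -0.42533697, -0.23787694]), 'torque': array([-0.0301208 , -0.00861429, -0.03594415]), 'opening': 0.08548404647003188} 0.017
57.93144502319847 314.45814869039236 199.7824234880357 [[-2.80e-02 -1.00e+00 -1.00e-03 -1.30e-02]
 [-9.75e-01  2.80e-02 -2.20e-01  5.10e-01]
 [ 2.20e-01 -5.00e-03 -9.75e-01  1.05e+00]
 [ 0.00e+00  0.00e+00  0.00e+00  1.00e+00]]
51.622121111483885 316.9223470281489 204.50880621805172 [[ 0.82  -0.572 -0.006 -0.433]
 [-0.438 -0.621 -0.65   0.237]
 [ 0.368  0.536 -0.76   1.069]
 [ 0.     0.     0.     1.   ]]
```

View pics/top0.png

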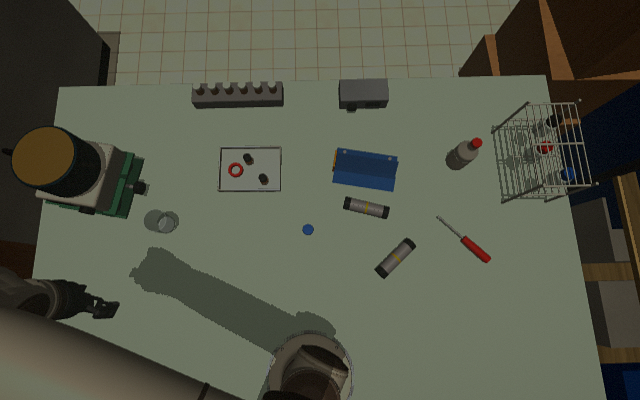

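View pics/side0.png

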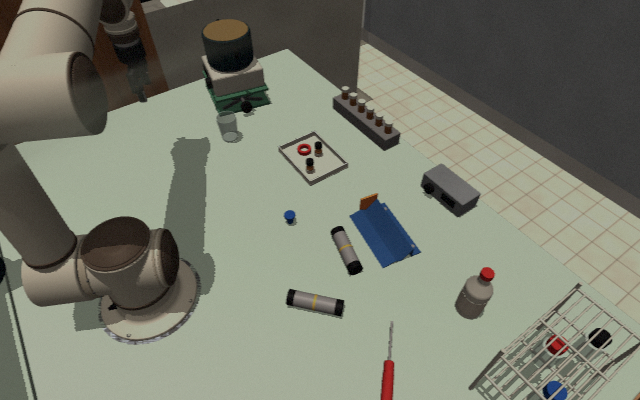

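```bash
python3 - <<'E'
from h import *
crop('top0',320,135,420,230,8,'tc'); crop('side0',280,180,430,290,5,'sc')
E
```

```text
(no output)
```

View pics/tc.png

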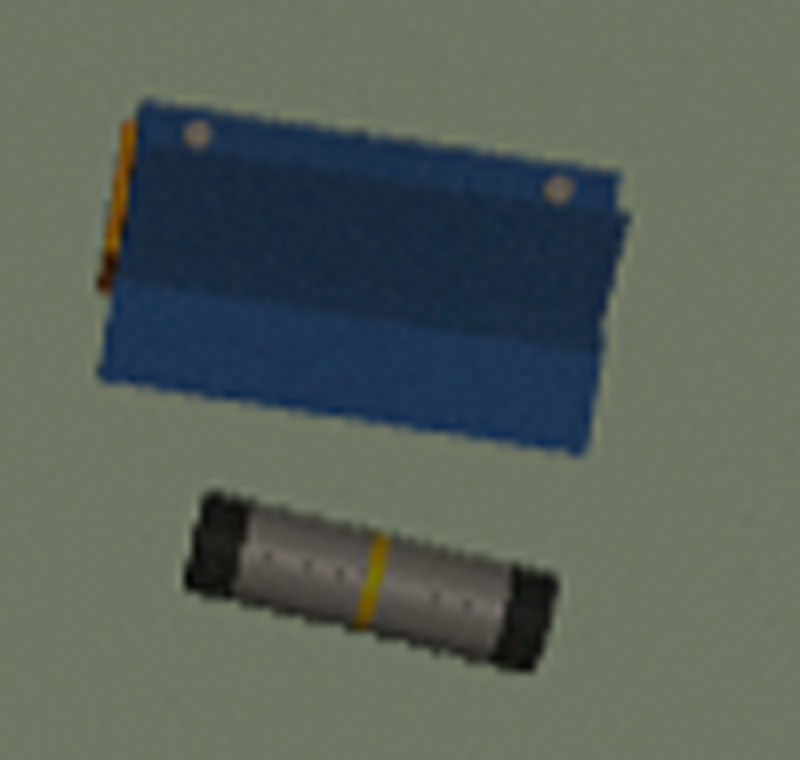

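View pics/sc.png

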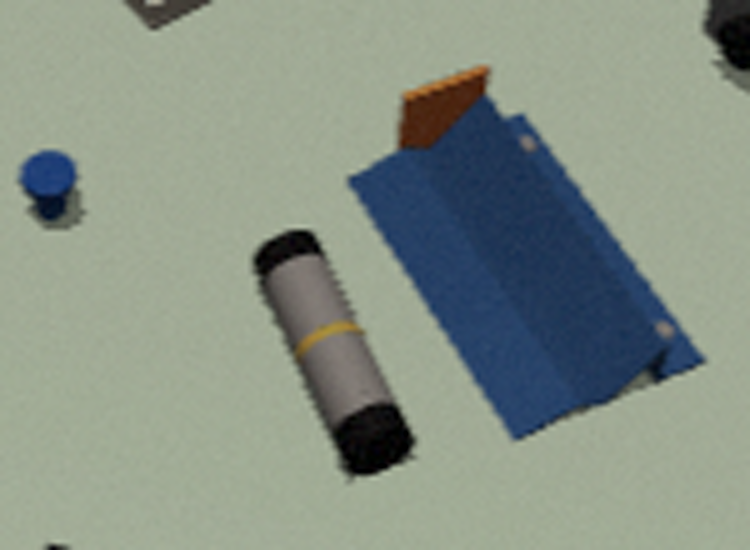

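```bash
python3 - <<'E'
from h import *
T=pickle.load(open('top0.pkl','rb'));S=pickle.load(open('side0.pkl','rb'))
t=lambda u,v,z:atz(T,320+(u+.5)/8-.5,135+(v+.5)/8-.5,z)
s=lambda u,v,z:atz(S,280+(u+.5)/5-.5,180+(v+.5)/5-.5,z)
for n,f,pts in(('top',t,[(98,381),(585,455),(622,172),(146,100)]),('side',s,[(350,180),(515,438),(705,360),(522,115)])):
    P=np.array([f(*p,0)[:2] for p in pts]); print(n,P.round(4).tolist())
    A=np.array([[-.057,.1],[-.057,-.1],[.065,-.1],[.065,.1]])
    a=A-A.mean(0);b=P-P.mean(0); th=np.arctan2((a[:,0]*b[:,1]-a[:,1]*b[:,0]).sum(),(a*b).sum())
    R=np.array([[np.cos(th),-np.sin(th)],[np.sin(th),np.cos(th)]]); o=P.mean(0)-R@A.mean(0)
    print('rest',o,np.degrees(th),'res',(P-(A@R.T+o)).round(4).tolist())
for n,f,pts in(('top',t,[(208,490),(186,590),(557,572),(533,670)]),('side',s,[(253,262),(318,240),(350,472),(412,430)])):
    P=np.array([f(*p,.02)[:2] for p in pts]);l=P[:2].mean(0);r=P[2:].mean(0);d=l-r
    print(n,'col c',(l+r)/2,'len',np.linalg.norm(d),'yaw',np.degrees(np.arctan2(-d[0],d[1])),P.round(4).tolist())
print('stopper',atz(T,307.5,230,.036),atz(S,290,215,.036))
print('decoy',[atz(T,u,v,.02)[:2].round(3) for u,v in((411,241),(380,273))])
E
```

```text
top [[0.5799, -0.0859], [0.5433, -0.2819], [0.6635, -0.3064], [0.7007, -0.1106]]
rest [ 0.61791293 -0.19543875] -10.905535802057734 res [[-0.0009, 0.0005], [0.0003, 0.001], [0.0007, -0.0004], [0.0, -0.0011]]
side [[0.5871, -0.0861], [0.5497, -0.28], [0.6696, -0.3023], [0.7051, -0.1064]]
rest [ 0.62392017 -0.19299021] -10.472887944600846 res [[0.001, -0.0019], [-0.0, 0.001], [-0.0001, 0.0008], [-0.0009, 0.0001]]
top col c [ 0.49006022 -0.18897065] len 0.1399435345010405 yaw -15.077475069287528 [[0.5284, -0.1267], [0.4882, -0.1161], [0.4913, -0.2627], [0.4524, -0.2504]]
side col c [ 0.49546325 -0.18596969] len 0.14032448591322516 yaw -15.56603254993302 [[0.4944, -0.114], [0.5341, -0.1228], [0.4552, -0.2542], [0.498, -0.2529]]
stopper [ 0.42033208 -0.0035508   0.036     ] [ 0.42821456 -0.00712022  0.036     ]
decoy [array([ 0.379, -0.322]), array([ 0.285, -0.22 ])]
```

```bash
python3 - <<'E'
from h import *
from scipy.spatial.transform import Rotation as R
o=bot.get_obs(); M=R.from_euler('xyz',o['tcp_rot'],degrees=True).as_matrix(); print(M.round(3))
print('jaw axis yaw as col-y', np.degrees(np.arctan2(-M[0,1],M[1,1])))
c=np.radians(-10.7);ex=np.array([np.cos(c),np.sin(c)]);ey=np.array([-np.sin(c),np.cos(c)])
r=np.array([.621,-.194]); col=np.array([.493,-.1875]); print('col in rest',ex@(col-r),ey@(col-r))
print('start tcp', col-.055*ex, (col-.055*ex-o['ee_pos'][:2])*1000)
E
```

```text
[[-0.001  0.447  0.894]
 [-0.001  0.894 -0.447]
 [-1.    -0.001 -0.   ]]
jaw axis yaw as col-y -26.574664481856242
col in rest -0.12698127095758902 -0.017378343591820375
start tcp [ 0.4389563  -0.17728834] [ 192.99987501 -669.01945514]
```

Request:
jog_arm --deltas '[{"x":13,"y":-45,"z":0,"twist":0,"fingers":1},{"x":26,"y":-90,"z":0,"twist":0,"fingers":1},{"x":39,"y":-135,"z":0,"twist":0,"fingers":1},{"x":52,"y":-180,"z":0,"twist":2,"fingers":1},{"x":65,"y":-225,"z":0,"twist":4,"fingers":1},{"x":78,"y":-270,"z":0,"twist":6,"fingers":1},{"x":90,"y":-315,"z":0,"twist":8,"fingers":1},{"x":103,"y":-360,"z":0,"twist":10,"fingers":1},{"x":115,"y":-400,"z":0,"twist":11.3,"fingers":1},{"x":115,"y":-400,"z":0,"twist":11.3,"fingers":1}]'

```text
time: 1.1
ee_pos: [0.3617, 0.0878, 0.2475]
tcp_rot: [-77.2, 89.9, -92.8]
wrist_force: [0.7, 0.9, -0.4]
opening: 0.0858
```

Request:
jog_arm --deltas '[{"x":8,"y":-45,"z":-10,"twist":0,"fingers":1},{"x":20,"y":-90,"z":-30,"twist":0,"fingers":1},{"x":35,"y":-135,"z":-60,"twist":0,"fingers":1},{"x":50,"y":-180,"z":-90,"twist":0,"fingers":1},{"x":63,"y":-225,"z":-110,"twist":0,"fingers":1},{"x":74,"y":-269,"z":-120,"twist":0,"fingers":1},{"x":74,"y":-269,"z":-120,"twist":0,"fingers":1},{"x":74,"y":-269,"z":-120,"twist":0,"fingers":1}]'

```text
time: 1.9
ee_pos: [0.4353, -0.1818, 0.1264]
tcp_rot: [-140.4, 89.9, -156.2]
wrist_force: [0.4, 0.2, 0.4]
opening: 0.0856
```

```bash
python3 - <<'E'
from h import *
o=bot.get_obs();print(o['time'],o['ee_pos'],o['tcp_rot'],o['opening'])
snap('top','top1');snap('side','side1')
crop('top1',300,130,430,280,5,'tc1'); crop('side1',240,120,420,300,4,'sc1')
E
```

```text
1.9 [ 0.43534669 -0.18180021  0.1263765 ] [-140.44938721   89.85510263 -156.17481981] 0.0855532105561503
```

View pics/tc1.png

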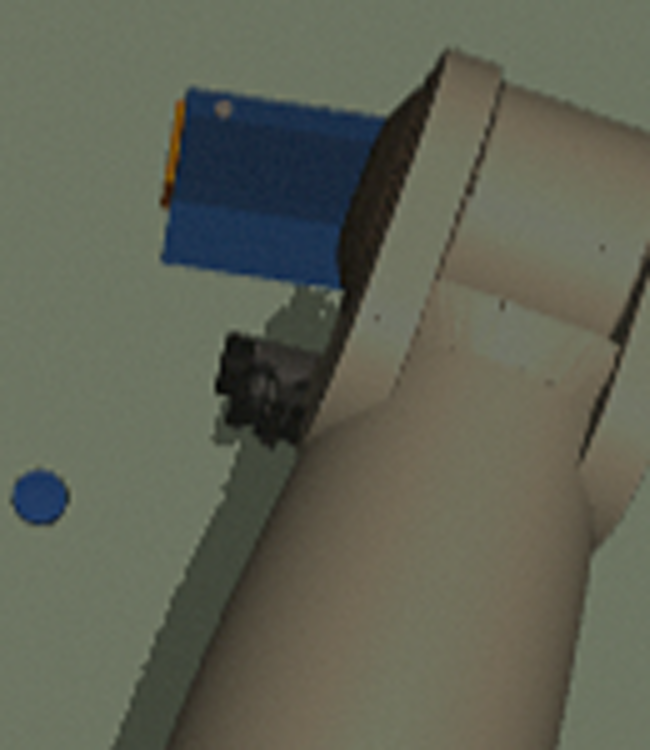

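View pics/sc1.png

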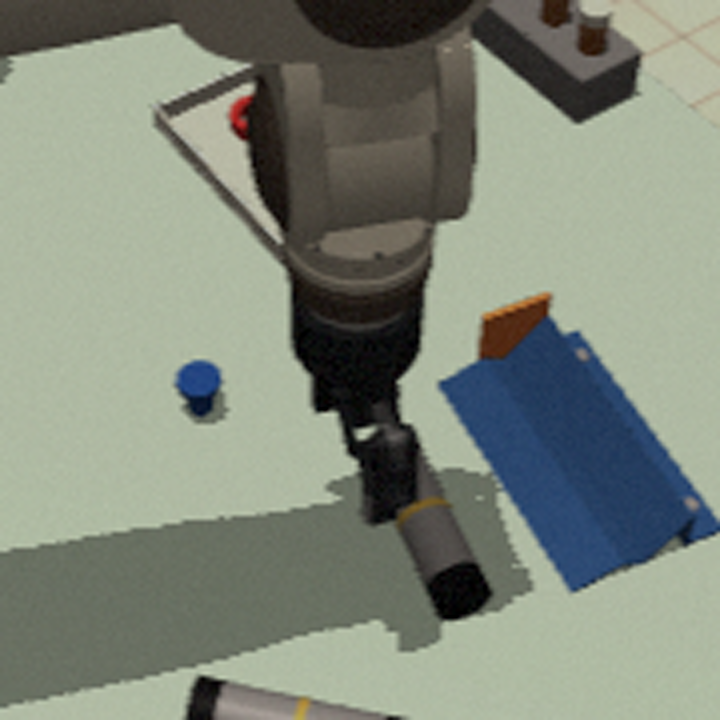

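```bash
python3 - <<'E'
from h import *
S=pickle.load(open('side1.pkl','rb'));T=pickle.load(open('top1.pkl','rb'))
o=np.array([.43535,-.1818,.12638]);y=np.radians(-15.7);ex=np.array([np.cos(y),np.sin(y),0]);ey=np.array([-np.sin(y),np.cos(y),0])
i=cv2.imread('pics/side1.png');j=cv2.imread('pics/top1.png')
for im,C in((i,S),(j,T)):
  for sgn in(-1,1):
    for dz in(-.004,-.017):
      for a in (.0428,.057):
        for b in(-.011,.011):
          p=o+sgn*a*ey+b*ex+np.array([0,0,dz]); u,v=proj(C,p); print(sgn,dz,a,b,round(u,1),round(v,1))
          cv2.circle(im,(int(round(u)),int(round(v))),0,(0,255,0) if dz==-.004 else (0,0,255),-1)
cv2.imwrite('pics/o1.png',np.hstack([cv2.resize(i[200:280,290:370],None,fx=5,fy=5,interpolation=0),cv2.resize(j[180:260,310:390],None,fx=5,fy=5,interpolation=0)]))
E
```

```text
-1 -0.004 0.0428 -0.011 329.6 250.8
-1 -0.004 0.0428 0.011 338.0 248.3
-1 -0.004 0.057 -0.011 331.7 255.4
-1 -0.004 0.057 0.011 340.1 252.8
-1 -0.017 0.0428 -0.011 329.5 253.7
-1 -0.017 0.0428 0.011 337.9 251.3
-1 -0.017 0.057 -0.011 331.6 258.3
-1 -0.017 0.057 0.011 340.0 255.8
1 -0.004 0.0428 -0.011 318.1 224.6
1 -0.004 0.0428 0.011 326.1 222.4
1 -0.004 0.057 -0.011 316.3 220.5
1 -0.004 0.057 0.011 324.2 218.3
1 -0.017 0.0428 -0.011 318.1 227.7
1 -0.017 0.0428 0.011 326.1 225.4
1 -0.017 0.057 -0.011 316.3 223.6
1 -0.017 0.057 0.011 324.2 221.4
-1 -0.004 0.0428 -0.011 383.4 226.1
-1 -0.004 0.0428 0.011 385.0 218.7
-1 -0.004 0.057 -0.011 388.4 227.3
-1 -0.004 0.057 0.011 389.9 219.9
-1 -0.017 0.0428 -0.011 382.6 226.8
-1 -0.017 0.0428 0.011 384.2 219.5
-1 -0.017 0.057 -0.011 387.5 228.0
-1 -0.017 0.057 0.011 389.0 220.6
1 -0.004 0.0428 -0.011 353.9 218.9
1 -0.004 0.0428 0.011 355.6 211.5
1 -0.004 0.057 -0.011 349.1 217.7
1 -0.004 0.057 0.011 350.8 210.3
1 -0.017 0.0428 -0.011 353.4 219.6
1 -0.017 0.0428 0.011 355.1 212.3
1 -0.017 0.057 -0.011 348.6 218.4
1 -0.017 0.057 0.011 350.3 211.2
```

View pics/o1.png

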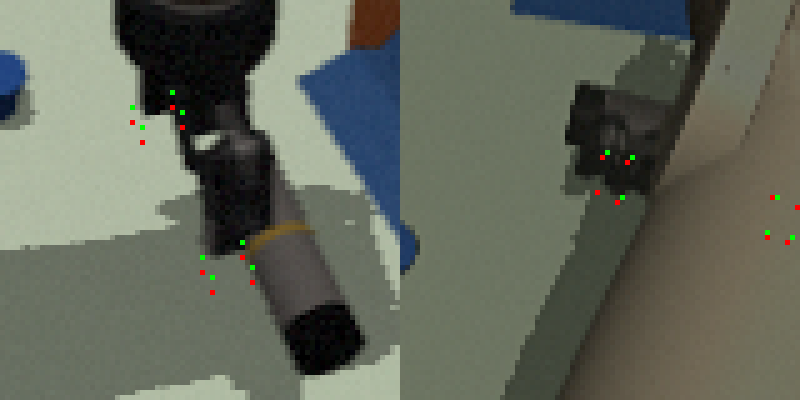

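Request:
jog_arm --deltas '[{"x":1,"y":4,"z":-35,"fingers":1},{"x":3,"y":9,"z":-70,"fingers":1},{"x":3,"y":9,"z":-95,"fingers":1},{"x":3,"y":9,"z":-105,"fingers":1},{"x":3,"y":9,"z":-105,"fingers":1},{"x":3,"y":9,"z":-105,"fingers":1}]'

```text
validation failed for argument at $.de...
```

```bash
python3 - <<'E'
from h import *
snap('top','top2');snap('side','side2')
crop('top2',320,150,420,250,5,'tc2'); crop('side2',270,180,390,300,5,'sc2')
a=cv2.imread('pics/tc2.png')[:500];b=cv2.imread('pics/sc2.png')
cv2.imwrite('pics/c2.png',cv2.resize(b,(590,590)));cv2.imwrite('pics/c2t.png',a)
E
```

```text
(no output)
```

View pics/c2.png

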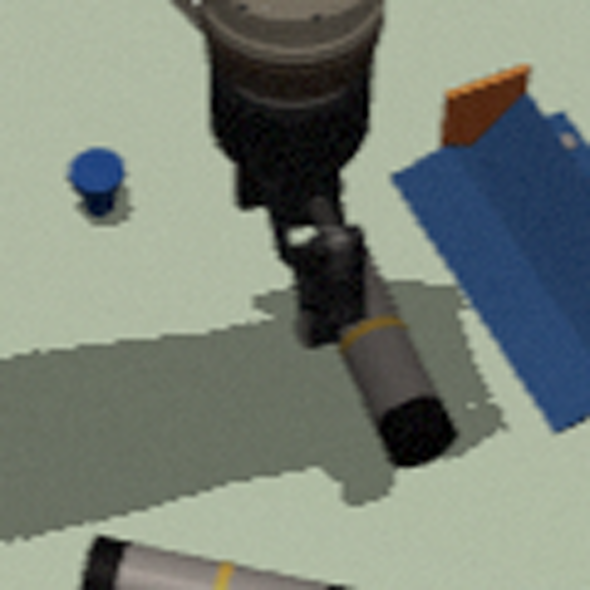

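View pics/c2t.png

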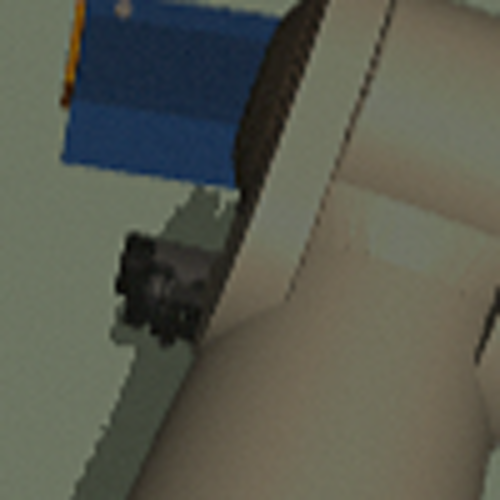

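The move was refused, probably because the rows left out "twist". The pictures show the arm unmoved, so I'll send it again with every key filled in.

Request:
jog_arm --deltas '[{"x":1,"y":4,"z":-35,"twist":0,"fingers":1},{"x":3,"y":9,"z":-70,"twist":0,"fingers":1},{"x":3,"y":9,"z":-95,"twist":0,"fingers":1},{"x":3,"y":9,"z":-105,"twist":0,"fingers":1},{"x":3,"y":9,"z":-105,"twist":0,"fingers":1},{"x":3,"y":9,"z":-105,"twist":0,"fingers":1}]'

```text
time: 2.7
ee_pos: [0.4396, -0.1708, 0.0247]
tcp_rot: [-34.2, 89.8, -49.7]
wrist_force: [1.1, -0.0, -1.2]
opening: 0.0855
```

```bash
python3 - <<'E'
from h import *
snap('top','top3');snap('side','side3')
crop('top3',320,150,420,250,5,'tc3'); crop('side3',270,180,390,300,5,'sc3')
E
```

```text
(no output)
```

View pics/sc3.png

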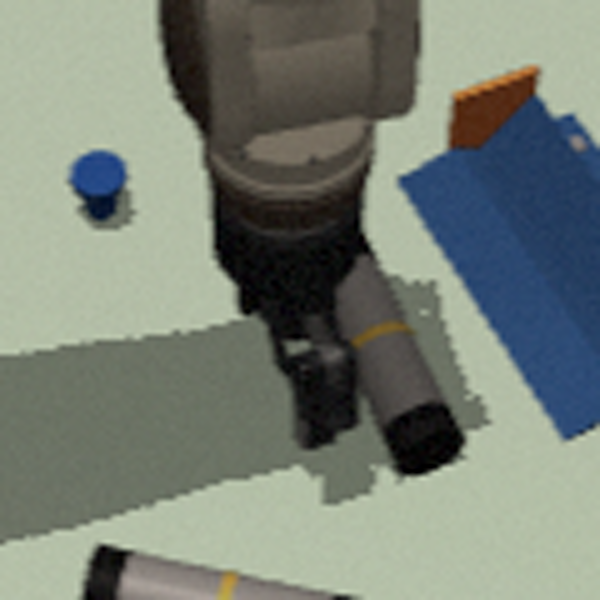

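View pics/tc3.png

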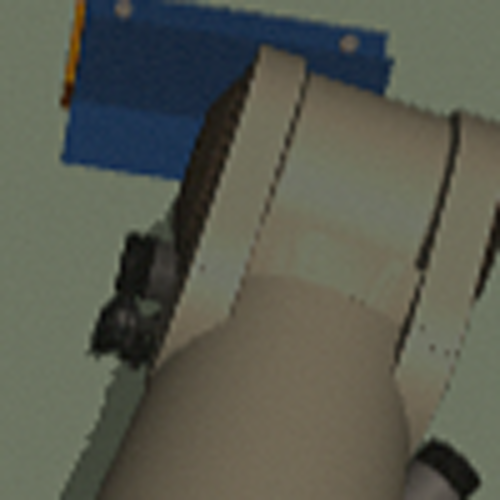

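```bash
python3 - <<'E'
from h import *
S=pickle.load(open('side3.pkl','rb'))
o=np.array([.4396,-.1708,.0247]);y=np.radians(-15.5);ex=np.array([np.cos(y),np.sin(y),0]);ey=np.array([-np.sin(y),np.cos(y),0])
for dz in(-.004,-.017):
  for a in(.043,.05,.057):
    for b in(-.011,.011):
      u,v=proj(S,o-a*ey+b*ex+np.array([0,0,dz]));print(dz,a,b,round((u-270)*5),round((v-180)*5))
E
```

```text
-0.004 0.043 -0.011 290 445
-0.004 0.043 0.011 328 433
-0.004 0.05 -0.011 294 455
-0.004 0.05 0.011 333 443
-0.004 0.057 -0.011 299 466
-0.004 0.057 0.011 338 454
-0.017 0.043 -0.011 289 457
-0.017 0.043 0.011 328 446
-0.017 0.05 -0.011 294 468
-0.017 0.05 0.011 332 456
-0.017 0.057 -0.011 298 479
-0.017 0.057 0.011 337 467
```

Request:
jog_arm --deltas '[{"x":8,"y":-2,"z":-2,"twist":0,"fingers":1},{"x":15,"y":-4,"z":-4,"twist":0,"fingers":1},{"x":20,"y":-5,"z":-5,"twist":0,"fingers":1},{"x":24,"y":-6,"z":-5,"twist":0,"fingers":1},{"x":28,"y":-7,"z":-5,"twist":0.8,"fingers":1},{"x":32,"y":-8,"z":-5,"twist":1.6,"fingers":1},{"x":36,"y":-9,"z":-5,"twist":2.4,"fingers":1},{"x":40,"y":-10,"z":-5,"twist":3.2,"fingers":1},{"x":44,"y":-11,"z":-5,"twist":4,"fingers":1},{"x":48,"y":-12,"z":-5,"twist":4.8,"fingers":1}]'

```text
time: 3.8
ee_pos: [0.4882, -0.1832, 0.0199]
tcp_rot: [-28.8, 89.7, -39.4]
wrist_force: [-0.7, 0.1, -0.1]
opening: 0.0853
```

```bash
python3 - <<'E'
from h import *
o=bot.get_obs();print(o['ee_pos'],o['tcp_rot'][0]-o['tcp_rot'][2],o['wrist_force'])
snap('top','top4');snap('side','side4')
crop('top4',320,150,420,250,5,'tc4'); crop('side4',290,180,430,300,5,'sc4')
E
```

```text
[ 0.4881744  -0.18323986  0.01993225] 10.620753119702734 [-0.74419849  0.08611881 -0.11839737]
```

View pics/sc4.png

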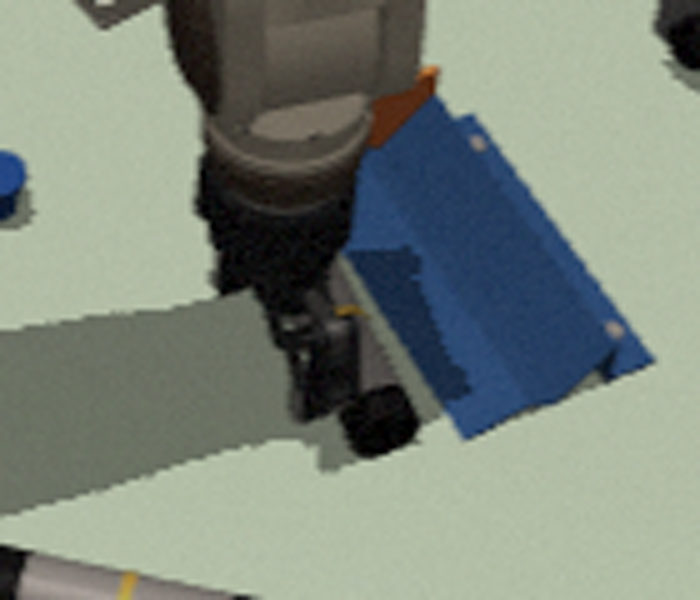

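View pics/tc4.png

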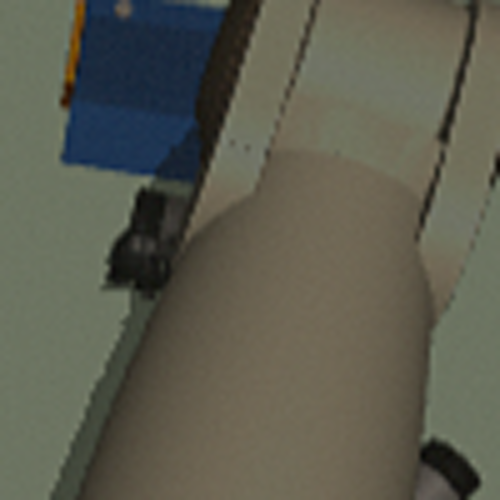

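Request:
jog_arm --deltas '[{"x":4,"y":-0.8,"z":0,"twist":0,"fingers":1},{"x":8,"y":-1.5,"z":0,"twist":0,"fingers":1},{"x":12,"y":-2.3,"z":0,"twist":0,"fingers":1},{"x":16,"y":-3,"z":0,"twist":0,"fingers":1},{"x":20,"y":-3.8,"z":0,"twist":0,"fingers":1},{"x":24,"y":-4.5,"z":0,"twist":0,"fingers":1},{"x":28,"y":-5.3,"z":0,"twist":0,"fingers":1},{"x":32,"y":-6,"z":0,"twist":0,"fingers":1},{"x":36,"y":-6.8,"z":0,"twist":0,"fingers":1},{"x":40,"y":-7.5,"z":0,"twist":0,"fingers":1}]'

```text
time: 4.9
ee_pos: [0.5284, -0.1908, 0.0199]
tcp_rot: [-32.6, 89.8, -43.3]
wrist_force: [-3.2, 0.8, 0.9]
opening: 0.0854
```

```bash
python3 - <<'E'
from h import *
o=bot.get_obs();print(o['time'],o['ee_pos'],o['tcp_rot'][0]-o['tcp_rot'][2],o['wrist_force'])
snap('side','side5')
crop('side5',290,180,430,300,5,'sc5')
E
```

```text
4.9 [ 0.52841199 -0.19082924  0.0198981 ] 10.654580044018893 [-3.20538541  0.76005749  0.87963978]
```

View pics/sc5.png

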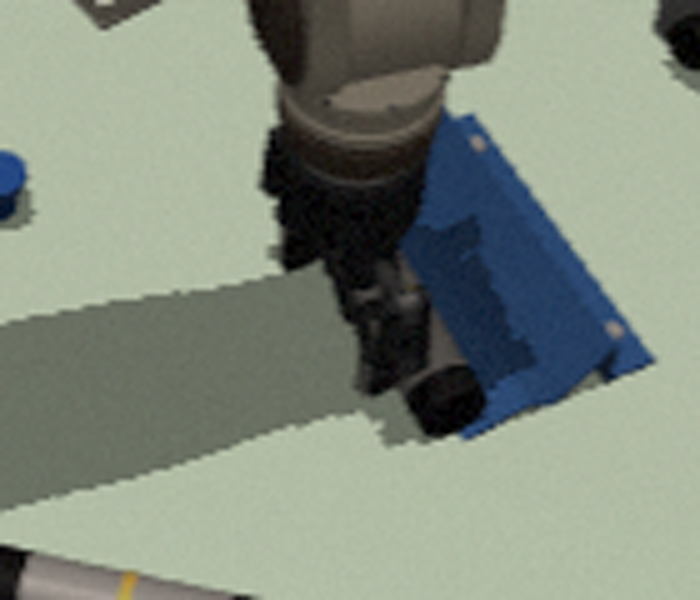

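Request:
jog_arm --deltas '[{"x":4,"y":-0.8,"z":0.5,"twist":0,"fingers":1},{"x":8,"y":-1.5,"z":1,"twist":0,"fingers":1},{"x":12,"y":-2.3,"z":1.5,"twist":0,"fingers":1},{"x":16,"y":-3,"z":2,"twist":0,"fingers":1},{"x":20,"y":-3.8,"z":2.5,"twist":0,"fingers":1},{"x":24,"y":-4.5,"z":3,"twist":0,"fingers":1},{"x":28,"y":-5.3,"z":3,"twist":0,"fingers":1},{"x":32,"y":-6,"z":3,"twist":0,"fingers":1},{"x":35,"y":-6.6,"z":3,"twist":0,"fingers":1},{"x":38,"y":-7.2,"z":3,"twist":0,"fingers":1}]'

```text
time: 5.95
ee_pos: [0.5645, -0.1978, 0.0231]
tcp_rot: [-116.3, 89.8, -127.0]
wrist_force: [-12.8, 1.9, 9.7]
opening: 0.0854
```

```bash
python3 - <<'E'
from h import *
o=bot.get_obs();print(o['time'],o['ee_pos'],o['tcp_rot'][0]-o['tcp_rot'][2],o['wrist_force'])
snap('side','side6')
crop('side6',290,180,430,300,5,'sc6')
E
```

```text
5.95 [ 0.56451614 -0.19775794  0.02313413] 10.675668879427917 [-12.8154524    1.90318155   9.71739443]
```

View pics/sc6.png

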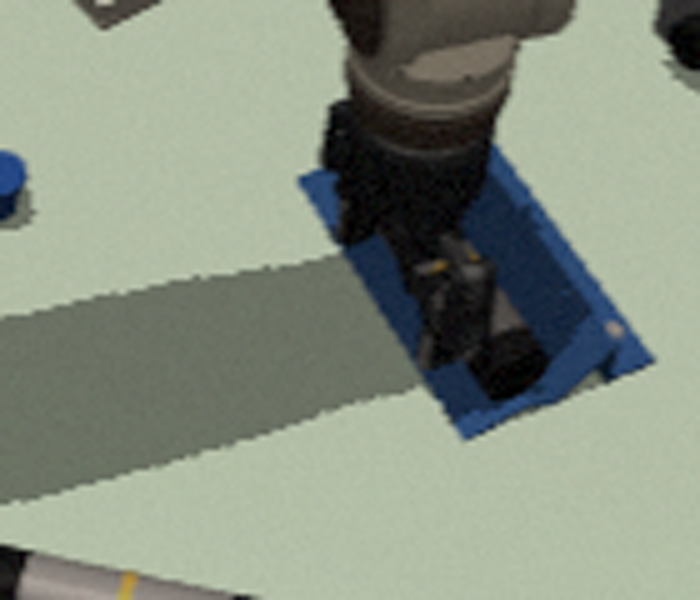

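Request:
jog_arm --deltas '[{"x":4,"y":-0.8,"z":2,"twist":0,"fingers":1},{"x":6.5,"y":-1.2,"z":4,"twist":0,"fingers":1},{"x":9,"y":-1.7,"z":5,"twist":0,"fingers":1},{"x":11.5,"y":-2.2,"z":6,"twist":0,"fingers":1},{"x":13,"y":-2.5,"z":6,"twist":0,"fingers":1},{"x":13,"y":-2.5,"z":6,"twist":0,"fingers":1}]'

```text
time: 6.6
ee_pos: [0.5789, -0.2005, 0.029]
tcp_rot: [-67.1, 89.9, -77.7]
wrist_force: [-0.7, -0.6, -0.2]
opening: 0.0848
```

```bash
python3 - <<'E'
from h import *
o=bot.get_obs();print(o['time'],o['ee_pos'],o['tcp_rot'][0]-o['tcp_rot'][2],o['wrist_force'])
snap('side','side7')
crop('side7',290,180,430,300,5,'sc7')
E
```

```text
6.6 [ 0.57891196 -0.20048237  0.02897851] 10.663405225928614 [-0.66839698 -0.64962905 -0.24941922]
```

View pics/sc7.png

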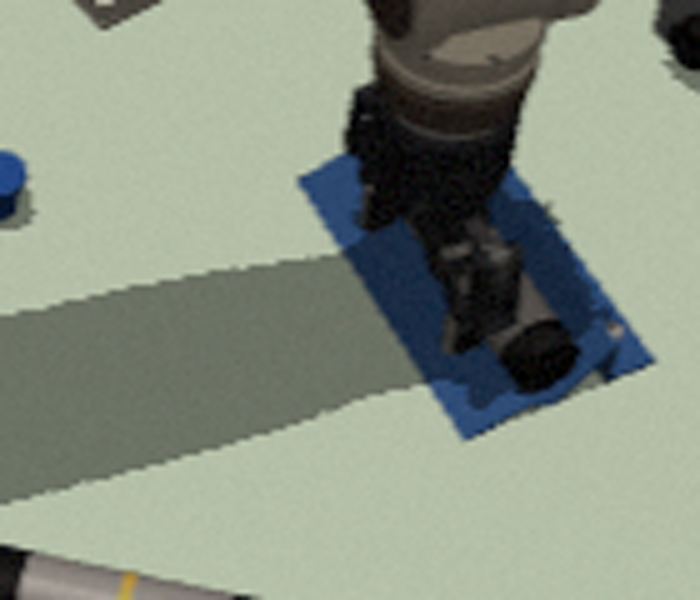

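Request:
jog_arm --deltas '[{"x":-10,"y":2,"z":0,"twist":0,"fingers":1},{"x":-20,"y":4,"z":0,"twist":0,"fingers":1},{"x":-20,"y":4,"z":30,"twist":0,"fingers":1},{"x":-20,"y":0,"z":65,"twist":0,"fingers":0.5},{"x":-10,"y":-30,"z":80,"twist":0,"fingers":0},{"x":0,"y":-70,"z":80,"twist":0,"fingers":0},{"x":10,"y":-105,"z":80,"twist":0,"fingers":0},{"x":17,"y":-116,"z":80,"twist":0,"fingers":0},{"x":17,"y":-116,"z":80,"twist":0,"fingers":0},{"x":17,"y":-116,"z":80,"twist":0,"fingers":0}]'

```text
time: 7.65
ee_pos: [0.5949, -0.316, 0.1087]
tcp_rot: [-95.3, 89.9, -106.0]
wrist_force: [-0.5, 0.2, 0.8]
opening: 0.0003
```

```bash
python3 - <<'E'
from h import *
o=bot.get_obs();print(o['time'],o['ee_pos'],o['tcp_rot'][0]-o['tcp_rot'][2],o['wrist_force'],o['opening'])
snap('side','side8');snap('top','top8')
crop('side8',320,180,470,300,5,'sc8');crop('top8',320,130,420,220,6,'tc8')
E
```

```text
7.65 [ 0.59490851 -0.31598664  0.10869882] 10.682731748613932 [-0.52305789  0.17317975  0.8214072 ] 0.0002644014786178418
```

View pics/sc8.png

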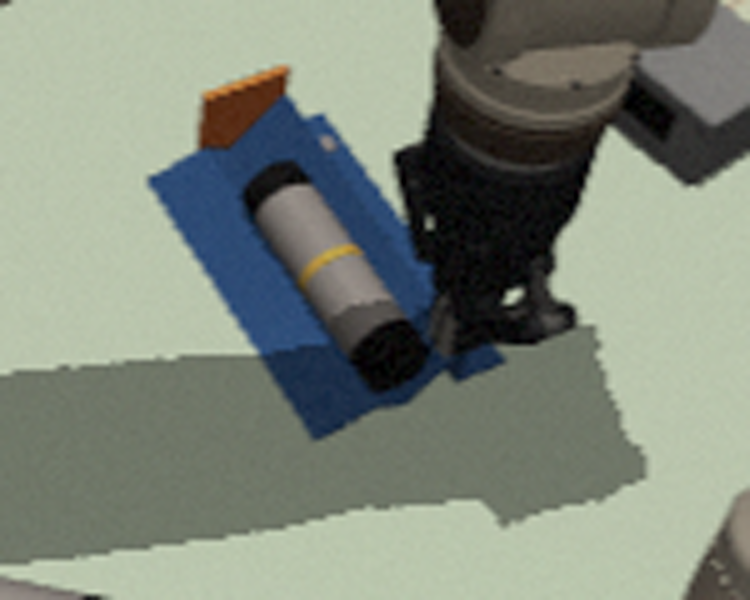

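View pics/tc8.png

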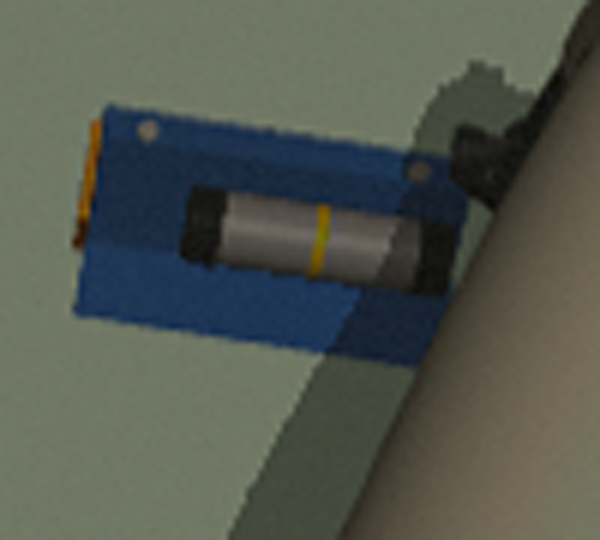

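```bash
python3 - <<'E'
from h import *
T=pickle.load(open('top8.pkl','rb'));S=pickle.load(open('side8.pkl','rb'))
t=lambda u,v,z:atz(T,320+(u+.5)/6-.5,130+(v+.5)/6-.5,z)[:2]
s=lambda u,v,z:atz(S,320+(u+.5)/5-.5,180+(v+.5)/5-.5,z)[:2]
def fr(p,o,y):
    c=np.radians(y);ex=np.array([np.cos(c),np.sin(c)]);ey=np.array([-np.sin(c),np.cos(c)]);return np.round([ex@(p-o),ey@(p-o)],4)
ot,os_=np.array([.6179,-.1954]),np.array([.6239,-.1930])
print([fr(t(*p,.0265),ot,-10.7) for p in((188,222),(450,260),(320,240))])
print([fr(s(*p),os_,-10.7) for p in((390,353,.0265),(330,258,.0265+.0195))])
print('tcp',fr(np.array([.5949,-.316]),np.array([.621,-.194]),-10.7))
print('tips side',s(455,350,.09),s(520,340,.09))
E
```

```text
[array([-0.004 ,  0.0477]), array([-0.003 , -0.0933]), array([-0.0028, -0.0234])]
[array([-0.0036, -0.0824]), array([-0.0101, -0.0246])]
tcp [-0.003  -0.1247]
tips side [ 0.59671651 -0.31799569] [ 0.62800664 -0.33251133]
```

Request:
jog_arm --deltas '[{"x":0,"y":0,"z":-35,"twist":0,"fingers":0},{"x":0,"y":0,"z":-60,"twist":0,"fingers":0},{"x":0,"y":0,"z":-74,"twist":0,"fingers":0},{"x":0,"y":0,"z":-74,"twist":0,"fingers":0},{"x":0,"y":0,"z":-74,"twist":0,"fingers":0}]'

```text
time: 8.25
ee_pos: [0.5955, -0.3152, 0.0363]
tcp_rot: [-60.2, 89.8, -70.8]
wrist_force: [1.3, 0.8, 1.3]
opening: -0.0002
```

```bash
python3 - <<'E'
from h import *
o=bot.get_obs();print(o['time'],o['ee_pos'],o['wrist_force'],o['opening'])
snap('side','side9')
crop('side9',320,180,470,300,5,'sc9')
E
```

```text
8.25 [ 0.59548629 -0.31524586  0.03627938] [1.25138538 0.75734906 1.27502606] -0.0002249389052404716
```

View pics/sc9.png

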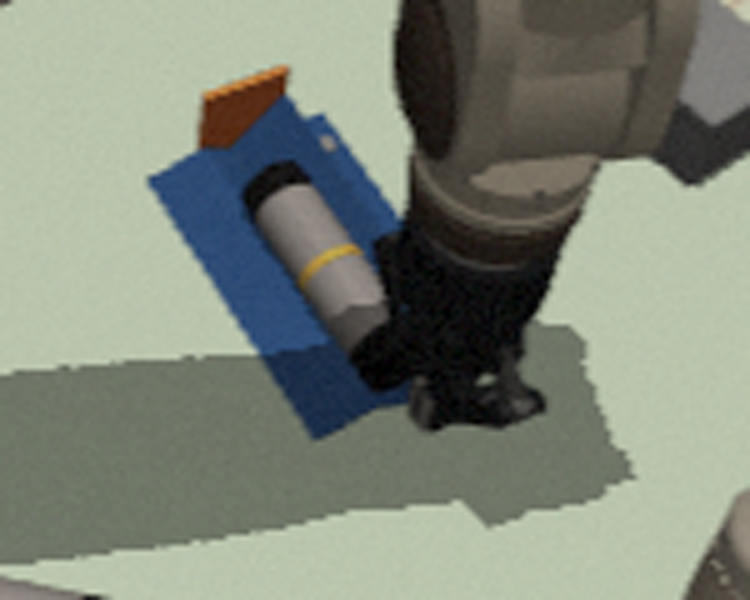

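```bash
python3 - <<'E'
from h import *
S=pickle.load(open('side9.pkl','rb'))
o=np.array([.5955,-.3152,.0363]);y=np.radians(-10.7);ex=np.array([np.cos(y),np.sin(y),0]);ey=np.array([-np.sin(y),np.cos(y),0])
im=cv2.resize(S['image'][220:280,370:450,::-1],None,fx=9,fy=9,interpolation=cv2.INTER_CUBIC)
im=cv2.convertScaleAbs(im,alpha=1.8,beta=20)
for dz,col in((-.017,(0,0,255)),(.02,(0,255,0)),(.05,(255,0,0))):
  pts=[]
  for a,b in((-.0145,-.011),(-.0145,.011),(.0145,.011),(.0145,-.011)):
    u,v=proj(S,o+a*ey+b*ex+np.array([0,0,dz]));pts.append([(u-370+.5)*9,(v-220+.5)*9])
  cv2.polylines(im,[np.int32(pts)],True,col,1)
cv2.imwrite('pics/o9.png',im)
E
```

```text
(no output)
```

View pics/o9.png

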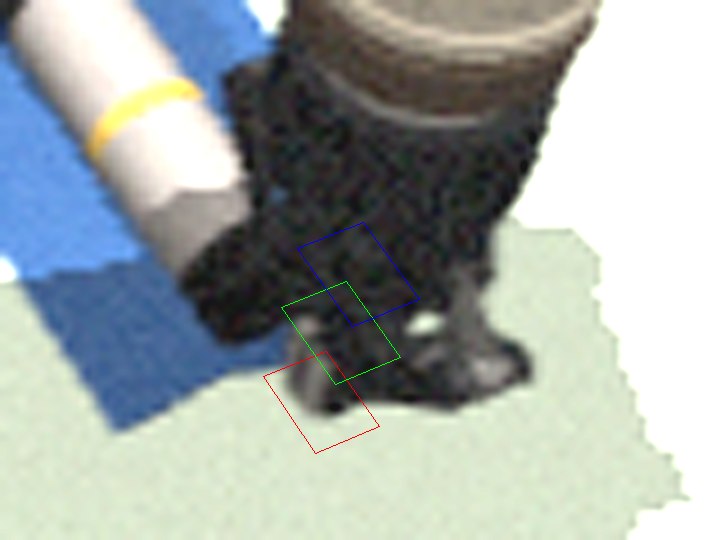

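```bash
python3 - <<'E'
from h import *
S=pickle.load(open('side9.pkl','rb'))
o=np.array([.5955,-.3152,.0363]);y=np.radians(-10.7);ex=np.array([np.cos(y),np.sin(y),0]);ey=np.array([-np.sin(y),np.cos(y),0])
for p in((530,380),(450,405),(345,410),(300,385),(425,400),(228,75),(255,185),(320,320)):
  c,d=ray(S,370+p[0]/9-.5,220+p[1]/9-.5)
  for b in(-.011,0,.011):
    k=((o+b*ex-c)@ex)/(d@ex); q=c+k*d; print(p,b,'y',round((q-o)@ey*1e3),'z',round(q[2]*1e3))
E
```

```text
(530, 380) -0.011 y -79 z 151
(530, 380) 0 y -70 z 131
(530, 380) 0.011 y -61 z 110
(450, 405) -0.011 y -57 z 107
(450, 405) 0 y -47 z 85
(450, 405) 0.011 y -37 z 64
(345, 410) -0.011 y -21 z 52
(345, 410) 0 y -10 z 29
(345, 410) 0.011 y 0 z 7
(300, 385) -0.011 y -1 z 37
(300, 385) 0 y 10 z 14
(300, 385) 0.011 y 21 z -9
(425, 400) -0.011 y -48 z 96
(425, 400) 0 y -38 z 75
(425, 400) 0.011 y -28 z 53
(228, 75) -0.011 y 59 z 114
(228, 75) 0 y 72 z 93
(228, 75) 0.011 y 85 z 72
(255, 185) -0.011 y 38 z 88
(255, 185) 0 y 50 z 66
(255, 185) 0.011 y 62 z 44
(320, 320) -0.011 y -2 z 72
(320, 320) 0 y 9 z 50
(320, 320) 0.011 y 20 z 28
```

Request:
jog_arm --deltas '[{"x":0.9,"y":5,"z":-1,"twist":0,"fingers":0},{"x":1.9,"y":10,"z":-1,"twist":0,"fingers":0},{"x":2.6,"y":14,"z":-1,"twist":0,"fingers":0},{"x":3.3,"y":17.5,"z":-1,"twist":0,"fingers":0},{"x":4,"y":21,"z":-1,"twist":0,"fingers":0},{"x":4.6,"y":24.5,"z":-1,"twist":0,"fingers":0},{"x":5.3,"y":28,"z":-1,"twist":0,"fingers":0},{"x":5.9,"y":31.5,"z":-1,"twist":0,"fingers":0},{"x":6.6,"y":35,"z":-1,"twist":0,"fingers":0},{"x":7.3,"y":38.5,"z":-1,"twist":0,"fingers":0}]'

```text
time: 9.3
ee_pos: [0.6033, -0.2776, 0.0364]
tcp_rot: [-52.0, 89.7, -62.6]
wrist_force: [-1.6, -5.4, 2.5]
opening: 0.0002
```

```bash
python3 - <<'E'
from h import *
o=bot.get_obs();print(o['time'],o['ee_pos'],o['wrist_force'],o['opening'])
snap('side','side10')
crop('side10',320,180,470,300,5,'sc10')
E
```

```text
9.3 [ 0.60330283 -0.27763879  0.03640824] [-1.60985241 -5.428514    2.45925896] 0.00016363116080286245
```

View pics/sc10.png

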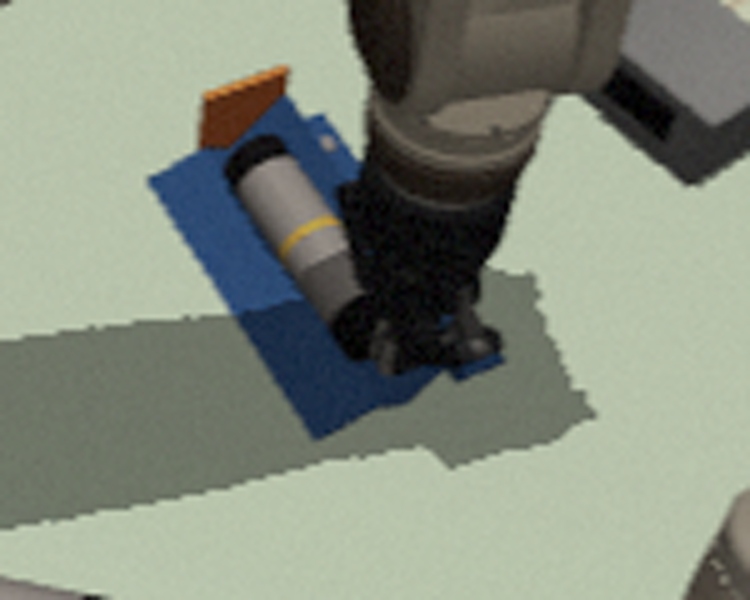

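Request:
jog_arm --deltas '[{"x":0.7,"y":3.5,"z":0,"twist":0,"fingers":0},{"x":1.3,"y":7,"z":0,"twist":0,"fingers":0},{"x":2,"y":10.5,"z":0,"twist":0,"fingers":0},{"x":2.6,"y":14,"z":0,"twist":0,"fingers":0},{"x":3.2,"y":17,"z":0,"twist":0,"fingers":0},{"x":3.8,"y":20,"z":0,"twist":0,"fingers":0},{"x":4.2,"y":22,"z":0,"twist":0,"fingers":0},{"x":4.5,"y":24,"z":0,"twist":0,"fingers":0},{"x":4.7,"y":25,"z":0,"twist":0,"fingers":0}]'

```text
time: 10.25
ee_pos: [0.6082, -0.2519, 0.0364]
tcp_rot: [-49.7, 89.7, -60.3]
wrist_force: [0.1, -5.2, 0.9]
opening: 0.0004
```

Request:
jog_arm --deltas '[{"x":0.2,"y":1,"z":0,"twist":0,"fingers":0},{"x":0.4,"y":2,"z":0,"twist":0,"fingers":0},{"x":0.6,"y":3,"z":0,"twist":0,"fingers":0}]'

```text
time: 10.55
ee_pos: [0.6087, -0.2489, 0.0363]
tcp_rot: [-50.6, 89.7, -61.2]
wrist_force: [-1.7, -4.5, 1.6]
opening: 0.0003
```

```bash
python3 - <<'E'
from h import *
o=bot.get_obs();print(o['time'],o['ee_pos'],o['wrist_force'],o['opening'])
snap('side','side11');snap('top','top11')
crop('side11',320,180,470,300,5,'sc11');crop('top11',320,130,420,220,6,'tc11')
E
```

```text
10.55 [ 0.60872366 -0.24891684  0.03634633] [-1.65839733 -4.5137263   1.63935963] 0.00025432898127334503
```

View pics/sc11.png

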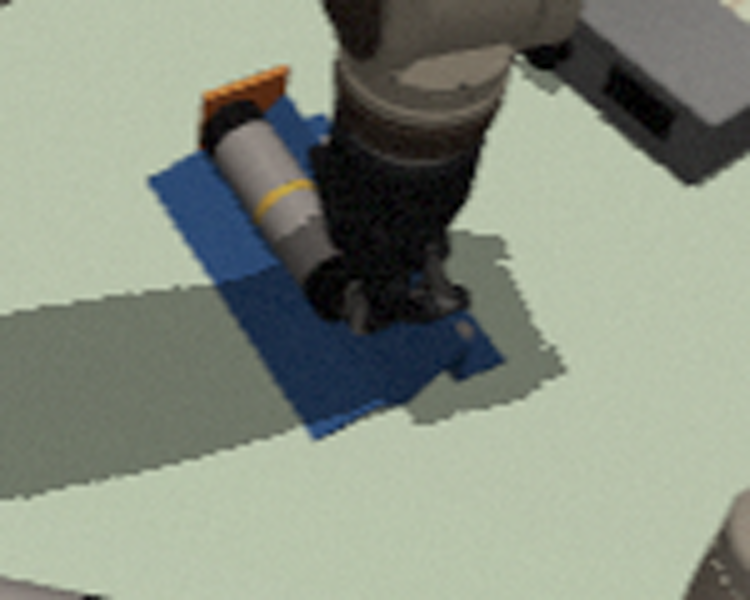

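View pics/tc11.png

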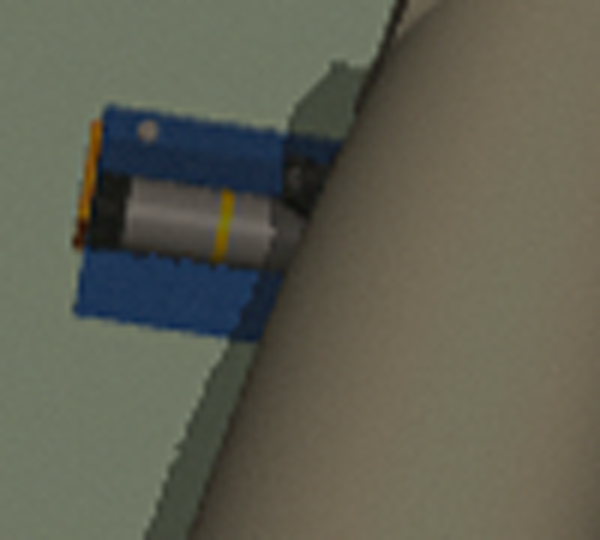

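Request:
jog_arm --deltas '[{"x":0.2,"y":1,"z":0,"twist":0,"fingers":0},{"x":0.4,"y":2,"z":0,"twist":0,"fingers":0}]'

```text
time: 10.85
ee_pos: [0.609, -0.2477, 0.0364]
tcp_rot: [-60.4, 89.6, -71.1]
wrist_force: [-2.3, -12.3, 0.6]
opening: 0.0001
```

Request:
jog_arm --deltas '[{"x":0.2,"y":1,"z":0,"twist":0,"fingers":0},{"x":0.4,"y":2,"z":0,"twist":0,"fingers":0}]'

```text
time: 11.05
ee_pos: [0.609, -0.2476, 0.0365]
tcp_rot: [-71.6, 89.4, -82.3]
wrist_force: [-3.8, -19.0, 0.6]
opening: -0.0002
```

Request:
jog_arm --deltas '[{"x":-0.6,"y":-3,"z":0,"twist":0,"fingers":0},{"x":-2,"y":-10,"z":0,"twist":0,"fingers":0},{"x":-5,"y":-25,"z":0,"twist":0,"fingers":0},{"x":-10,"y":-50,"z":5,"twist":0,"fingers":0},{"x":-13,"y":-70,"z":30,"twist":0,"fingers":0},{"x":-20,"y":-75,"z":75,"twist":0,"fingers":0},{"x":-60,"y":-75,"z":100,"twist":0,"fingers":0},{"x":-105,"y":-75,"z":120,"twist":0,"fingers":0},{"x":-150,"y":-75,"z":130,"twist":0,"fingers":0},{"x":-150,"y":-75,"z":130,"twist":0,"fingers":0}]'

```text
time: 12.05
ee_pos: [0.4554, -0.3234, 0.1692]
tcp_rot: [-63.9, 89.3, -74.8]
wrist_force: [2.1, -0.7, 0.8]
opening: 0.0002
```

```bash
python3 - <<'E'
from h import *
o=bot.get_obs();print(o['time'],o['ee_pos'],o['wrist_force'],o['opening'])
snap('side','side12');snap('top','top12')
crop('side12',320,180,470,300,5,'sc12');crop('top12',320,130,420,220,6,'tc12')
E
```

```text
12.05 [ 0.45539412 -0.32344768  0.16917686] [ 2.08262521 -0.69685921  0.76324497] 0.00023029918308598357
```

View pics/sc12.png

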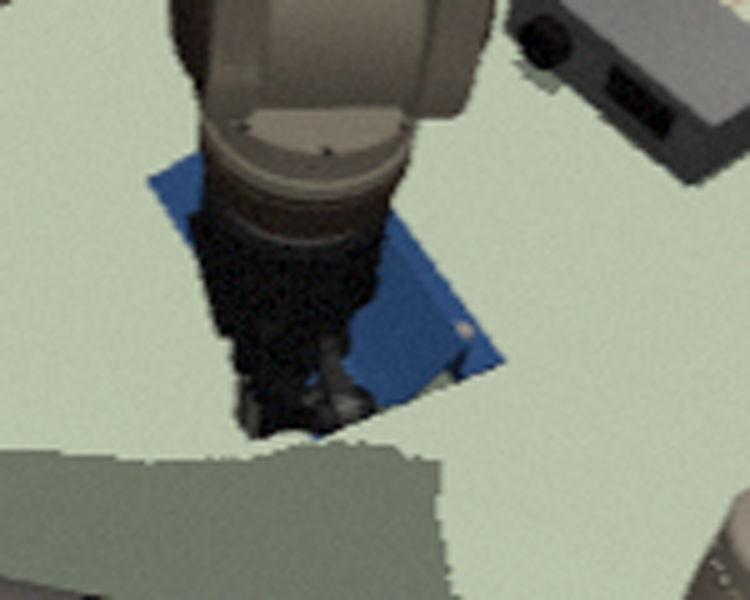

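View pics/tc12.png

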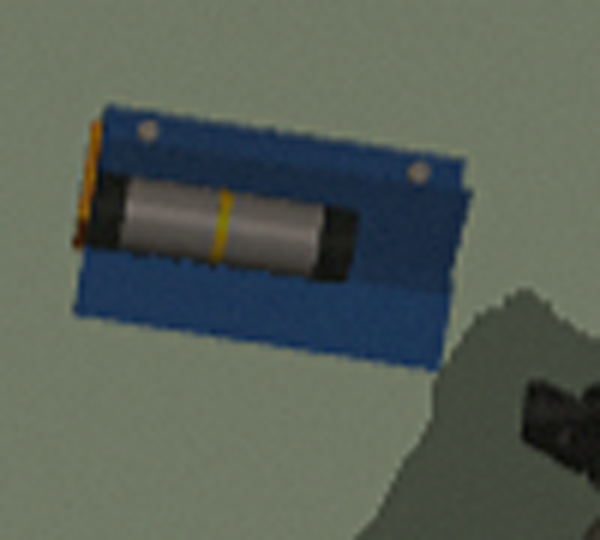

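View pics/top12.png

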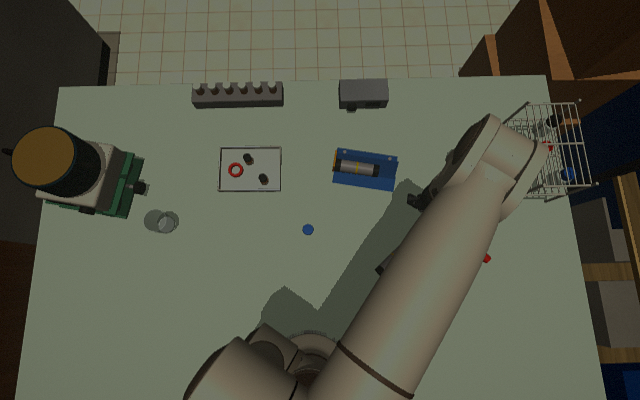

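Request:
jog_arm --deltas '[{"x":0,"y":20,"z":40,"twist":0,"fingers":0},{"x":-10,"y":60,"z":60,"twist":0,"fingers":0},{"x":-30,"y":105,"z":70,"twist":0,"fingers":0},{"x":-50,"y":150,"z":80,"twist":0,"fingers":0},{"x":-70,"y":195,"z":80,"twist":0,"fingers":0},{"x":-80,"y":240,"z":80,"twist":0,"fingers":0},{"x":-90,"y":285,"z":80,"twist":0,"fingers":0},{"x":-100,"y":330,"z":80,"twist":0,"fingers":0},{"x":-100,"y":370,"z":80,"twist":0,"fingers":0},{"x":-100,"y":370,"z":80,"twist":0,"fingers":0}]'

```text
time: 13.15
ee_pos: [0.3588, 0.0509, 0.247]
tcp_rot: [-63.7, 89.5, -74.2]
wrist_force: [1.0, -0.4, 0.0]
opening: 0.0002
```

```bash
python3 - <<'E'
from h import *
snap('side','side13');T=snap('top','top13')
crop('side13',320,180,470,300,5,'sc13')
t=lambda u,v,z:atz(T,320+(u+.5)/6-.5,130+(v+.5)/6-.5,z)[:2]
c=np.radians(-10.7);ex=np.array([np.cos(c),np.sin(c)]);ey=np.array([-np.sin(c),np.cos(c)]);o=np.array([.6179,-.1954])
for p in((92,210),(355,245),(223,227)): q=t(*p,.0265)-o;print(ex@q,ey@q)
a=cv2.absdiff(cv2.imread('pics/top0.png'),cv2.imread('pics/top13.png')).max(2)
for n,(u0,v0,u1,v1) in dict(tray=(215,142,285,195),stopper=(298,222,318,240),bottle=(440,130,490,175),driver=(430,210,495,268),beaker=(140,205,182,235)).items(): print(n,(a[v0:v1,u0:u1]>40).mean().round(3))
E
```

```text
-0.005425953956902102 0.09944537835299505
-0.0026482358321716732 -0.04222705421633294
-0.0037988782077677326 0.028775652197581013
tray 0.101
stopper 0.753
bottle 0.0
driver 0.0
beaker 0.0
```

View pics/top13.png

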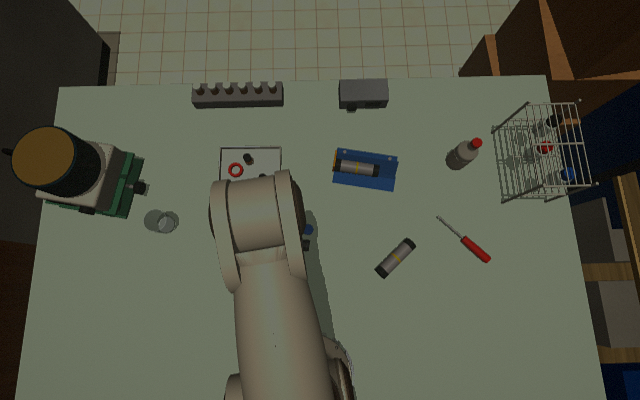

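View pics/sc13.png

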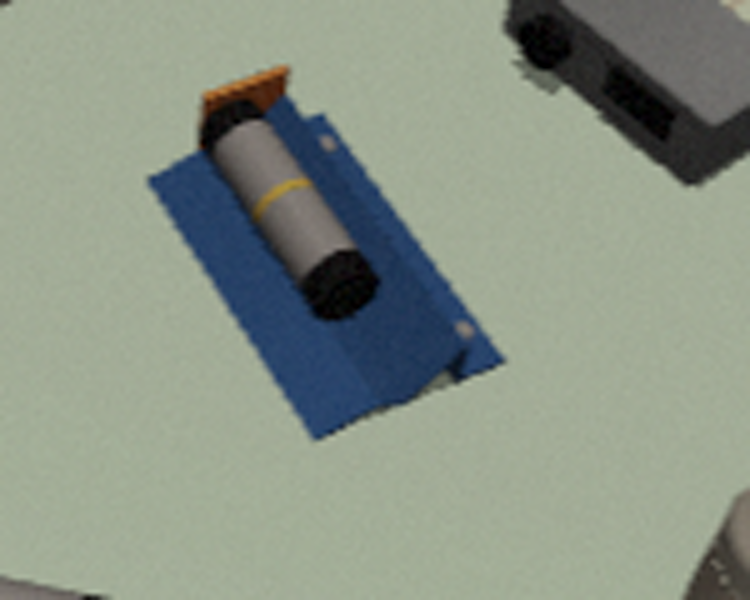

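```bash
python3 -c "
from h import *
print(ticket.job_done())"
```

```text
the job is handed in; nothing more can be done
None
```

The column is in the V of the blue rest with its end against the orange stop plate. I handed the job in at about 13 s of the 53 s allowed, and no verdict was reported.

**How it went:** I pushed the column by its side with the open fingertips, so it rolled along the bench, up the ramp and over the lip. It was turned parallel to the rest on the way. I then closed the fingers and pushed its right-hand end until it met the stop. There the tool stalled and the push force rose from about 5 N to 19 N. After that I backed the arm clear of everything.

**Last checks:**
- **Column position:** in the rest's frame its centre measures x ≈ −3.8 mm and y ≈ +28.8 mm, against a seat of −3 and +30. Its end is at y ≈ 99.4 mm, with the stop at 100. It is parallel to the V to about 1°, which is as closely as I can read the picture. I judged its height only by eye.
- **Other things on the bench:** the bottle, screwdriver and beaker show no change from the first picture. The arm partly hid the tray and stopper in the final picture, so the image comparison flagged those areas. By eye, the picture taken just before it shows both where they were.

**Problems along the way:**
- **Camera disagreement:** the two cameras differed by about 6 mm in x and 3 mm in y. I averaged them for the moves and relied on contact for the final fit.
- **Refused move:** one move was refused, probably because its rows left out the twist value. I sent it again with the value filled in.
- **Ramp force:** near the lip the wrist force rose briefly to about 16 N, which I put down to the finger pads rubbing on the rolling bar.

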